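# Put the dry cutting boards away in order of size

## Task

The four cutting boards in the white draining rack are dry: stand each one upright in its own wire cradle on the steel storage rail, in order of size, the largest in the cradle farthest from you, stepping down to the smallest in the nearest, so that every board can be seen. Seat each board fully, centred in its cradle, and let go of it; leave the timer and the stoneware jar where they stand.

Things in the scene. Friction and masses are not known exactly. Their poses are not given: they have to be found in the camera images.
- board_xl_centre (a point): Centre (half-way up, mid-thickness) of the slate-blue plastic cutting board, the largest of four: 210 mm long, 160 mm high, 10 mm thick, on edge. x: thickness, y: length, z: up. Hanging hole near one upper corner; mid upper edge solid. Starts, leaning a few degrees at most, in a slot of the white draining rack: slots 58 mm apart, seat 20 mm above the worktop, hoops up to 74 mm. 0.1 to 0.4 kg.
- board_l_centre (a point): Centre (half-way up, mid-thickness) of the brick-red plastic cutting board, the second largest of four: 185 mm long, 142 mm high, 10 mm thick, on edge. x: thickness, y: length, z: up. Hanging hole near one upper corner; mid upper edge solid. Starts, leaning a few degrees at most, in a slot of the white draining rack: slots 58 mm apart, seat 20 mm above the worktop, hoops up to 74 mm. 0.1 to 0.4 kg.
- board_m_centre (a point): Centre (half-way up, mid-thickness) of the mustard-yellow plastic cutting board, the third largest of four: 160 mm long, 124 mm high, 10 mm thick, on edge. x: thickness, y: length, z: up. Hanging hole near one upper corner; mid upper edge solid. Starts, leaning a few degrees at most, in a slot of the white draining rack: slots 58 mm apart, seat 20 mm above the worktop, hoops up to 74 mm. 0.1 to 0.4 kg.
- board_s_centre (a point): Centre (half-way up, mid-thickness) of the sage-green plastic cutting board, the smallest of four: 135 mm long, 106 mm high, 10 mm thick, on edge. x: thickness, y: length, z: up. Hanging hole near one upper corner; mid upper edge solid. Starts, leaning a few degrees at most, in a slot of the white draining rack: slots 58 mm apart, seat 20 mm above the worktop, hoops up to 74 mm. 0.1 to 0.4 kg.
- cradle_1_seat (a point): Seat middle of the fixed wire cradle farthest from the robot (back) on the steel rail; four alike, 50 to 66 mm apart. The seat, where a board's lower edge rests, is 18 mm above the worktop. x: along the rail, away from the robot (board thickness); y: board length; z: up. Two hoops, 80 mm long: 13 mm gap, straight to 37 mm above the seat, flaring to 30 mm at the tops, 54 mm above it.
- cradle_2_seat (a point): Seat middle of the fixed wire cradle second from the back on the steel rail; four alike, 50 to 66 mm apart. The seat, where a board's lower edge rests, is 18 mm above the worktop. x: along the rail, away from the robot (board thickness); y: board length; z: up. Two hoops, 80 mm long: 13 mm gap, straight to 37 mm above the seat, flaring to 30 mm at the tops, 54 mm above it.
- cradle_3_seat (a point): Seat middle of the fixed wire cradle third from the back on the steel rail; four alike, 50 to 66 mm apart. The seat, where a board's lower edge rests, is 18 mm above the worktop. x: along the rail, away from the robot (board thickness); y: board length; z: up. Two hoops, 80 mm long: 13 mm gap, straight to 37 mm above the seat, flaring to 30 mm at the tops, 54 mm above it.
- cradle_4_seat (a point): Seat middle of the fixed wire cradle nearest the robot (front) on the steel rail; four alike, 50 to 66 mm apart. The seat, where a board's lower edge rests, is 18 mm above the worktop. x: along the rail, away from the robot (board thickness); y: board length; z: up. Two hoops, 80 mm long: 13 mm gap, straight to 37 mm above the seat, flaring to 30 mm at the tops, 54 mm above it.
- timer_centre (a point): Centre of the red kitchen timer, 63 mm across, 58 mm high, loose on the worktop between the two racks. To be left alone.
- jar_centre (a point): Centre of the white square stoneware jar, 62 x 62 mm, 98 mm high, loose on the worktop between the two racks. To be left alone.

How it is judged:
At the end, for the whole second after the job is handed in: Each board stands in the cradle of its rank: centre within 15 mm of the cradle's middle, lower edge on the seat (height within 6 mm), within 8 degrees of upright and of the cradle's direction, at rest; timer and jar within 20 mm of where they stood (horizontal distance between board_xl_centre and cradle_1_seat below 0.015 m and z of board_xl_centre in the frame of cradle_1_seat between 0.074 and 0.086 m and angle between each of board_xl_centre, board_l_centre, board_m_centre, board_s_centre's own z axis and vertical below 0.14 rad and angle between the x axis of board_xl_centre and the x axis of cradle_1_seat, either way round below 0.14 rad and linear speed of each of board_xl, board_l, board_m, board_s below 0.02 m/s and horizontal distance between board_l_centre and cradle_2_seat below 0.015 m and z of board_l_centre in the frame of cradle_2_seat between 0.065 and 0.077 m and angle between the x axis of board_l_centre and the x axis of cradle_2_seat, either way round below 0.14 rad and horizontal distance between board_m_centre and cradle_3_seat below 0.015 m and z of board_m_centre in the frame of cradle_3_seat between 0.056 and 0.068 m and angle between the x axis of board_m_centre and the x axis of cradle_3_seat, either way round below 0.14 rad and horizontal distance between board_s_centre and cradle_4_seat below 0.015 m and z of board_s_centre in the frame of cradle_4_seat between 0.047 and 0.059 m and angle between the x axis of board_s_centre and the x axis of cradle_4_seat, either way round below 0.14 rad and distance of each of timer_centre, jar_centre from where it was at the start of the episode below 0.02 m); the robot touches nothing.
It fails at once if the timer or the jar was pushed away or lifted (more than 20 mm) (distance of any of timer_centre, jar_centre from where it was at the start of the episode above 0.02 m).
It also fails if it takes over 112 s, if anything falls off the work surface, if the arm or the gripper's body presses on something with over 40 N, if the wrist force passes 120 N, or if a joint passes its speed limit or range.

## Robot

A 6-joint arm with a two-finger parallel gripper is mounted at the origin on a cart in front of the work surface, level with it; the furniture and walls round the work are solid. World frame = base frame: x ahead of the robot, y to its left, z up, the work surface at z = 0. Lengths are in m, angles in rad, forces in N, time in s.
With the tool pointing down it reaches from about 0.3 to 0.875 m from the base axis. Payload 6.4 kg.
Tool frame: the origin (TCP) lies between the finger pads; the fingertips stand 8 mm ahead of it and the grasp point (between the pads) lies 11 mm behind it (ctrl.finger_overhang is the distance from the TCP to the fingertips, in m); z points along the fingers, y is the line along which they close (so a half turn about z gives the same grasp; the last joint's range is limited). The gripper opens to 85 mm and grips with 20 to 120 N. Pads are 22 mm wide; open, the fingers measure 114 mm over their backs; the gripper's body (76 mm by 85 mm) begins 54 mm behind the grasp point. The pads swing forward as they close: fully open they stand 13 mm farther back than shut.
Start: joints at [-0.206, 0.181, 1.607, -0, 1.354, -0.206], TCP at [0.575, 0, 0.239] pointing down, gripper open.
Joint ranges: [-2.99, 2.99], [-0.89, 2.07], [0.3, 2.58], [-1.14, 4.28], [0, 2.63], [-3.12, 3.12]. Speed limits (rad/s): [2.57, 2.57, 3.01, 3.14, 3.14, 3.14].

## Interface

Orientations are given as a unit quaternion [w, x, y, z].
In Python, from bench import ctrl, camera gives the robot as it stands.
- The arm moves only by the shell command python3 -m pendant 'ROWS' [OPENING]. ROWS is JSON, a list of rows, each a list of 6 numbers: the shift along the world's x, y, z normalised to -1 to 1, where 1 is 200 mm, then the turn, a rotation vector about the world's x, y, z normalised to -1 to 1, where 1 is pi/2 rad. In form: [[dx, dy, dz, rx, ry, rz], ...]. A call has exactly 10 rows; each row shifts and turns the commanded pose from where the row before left it; what a row does not reach is not made up. A row lasts 1/8 s, in which the tool goes at most 62.5 mm and 10.7 degrees, less where a joint would pass 70% of its speed; a pose out of reach is approached as far as the arm can. A call with a number of a shift or a turn outside -1 to 1 is refused whole. A call with a gripper value outside its range is refused whole. OPENING is the opening, from -1 (shut) to 1 (fully open), set as the call begins (- or left out, the last holds). The fingers move at their own pace and stop on an object; the grip force is fixed at half the most. Time passes only in rows, so rows that do not move let the fingers close, or fill a call up. It gives the time, the measured TCP pose, the force, the opening and the grip force at its end, in the units of the state.
- ctrl.get_obs(): the state, without advancing time (a new reading comes with each control period).
- camera(name): name is "scene" or "side" or "wrist"; returns a dict with "color" (400x640x3 uint8, blue, green, red), "fx", "fy", "cx", "cy" (pixels), "xyz" and "rotation" of the camera in the world; the wrist camera has in their place "hand_eye" (4x4, takes a point from camera to tool coordinates, whose origin is the TCP and whose axes are the flange's). Camera axes: x right, y down, z forward; pixel columns grow to the right and rows downward; lengths in m; the calibration is good to about 2 mm. A picture is of the moment at which its call begins: read the wrist's pose just before it. There is no depth.
- ctrl.hand_in(): hands the job in; it is judged then, once.
The state is a dict: "time_s": time; "q": joint angles; "dq": joint speeds; "joint_efforts": joint torques, N m; "eef_pos": TCP position; "eef_rot": TCP orientation; "wrist_force": force on the tool from outside, world axes, zero at the start; "torque": the same for the moment, N m; "opening": opening from 0.0 (shut) to 1.0 (fully open); "grasp_force": force on a finger pad.
Only numpy, scipy, OpenCV 4.12 (cv2) and the standard library are available. Lean on these libraries where they do the work, as an engineer would, in place of code of your own. Each camera call takes 0.05 s, during which the arm holds its last target. There are 200 camera calls.

## Working session

There is one attempt and no reset: what is moved stays moved. The work goes in short steps, Python scripts to look and compute and a shell command to move; the robot and the scene stay as the last step left them, time stands still between calls to the robot, and variables do not carry over. Pictures are saved under pics/ and viewed, at most 15 in all, crops included, and the job is handed in when it is done.

```bash
mkdir -p pics; ls; python3 - <<'E'
from bench import ctrl,camera
import cv2,numpy as np
o=ctrl.get_obs();print(o['eef_pos'],o['eef_rot'],o['opening'],o['time_s'],ctrl.finger_overhang)
for n in ['scene','side','wrist']:
    c=camera(n);cv2.imwrite(f'pics/{n}0.png',c['color']);print(n,{k:np.round(v,4).tolist() for k,v in c.items() if k!='color'})
E
```

```text
pics
[5.74486737e-01 1.34961325e-04 2.38420629e-01] [-7.04136582e-04  7.07109586e-01  7.07103481e-01 -4.52382500e-04] 1.0016423470898235 0.0 0.008
scene {'fx': 436.1192, 'fy': 436.1192, 'cx': 314.0497, 'cy': 200.1933, 'xyz': [0.121, -0.7627, 0.4898], 'rotation': [-0.5331, 0.8108, -0.2091, 0.1211]}
side {'fx': 418.2002, 'fy': 418.2002, 'cx': 319.586, 'cy': 197.4212, 'xyz': [0.1257, -0.5478, 0.6749], 'rotation': [-0.4004, 0.8695, -0.2622, 0.1222]}
wrist {'fx': 312.5464, 'fy': 312.5464, 'cx': 321.4275, 'cy': 197.1934, 'hand_eye': [[-0.0005, -0.954, -0.2998, 0.0767], [1.0, -0.0003, -0.0005, 0.002], [0.0003, -0.2998, 0.954, -0.1344], [0.0, 0.0, 0.0, 1.0]]}
```

View pics/scene0.png

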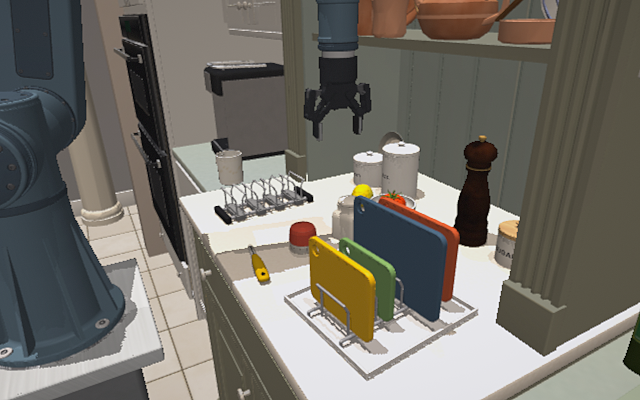

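View pics/side0.png

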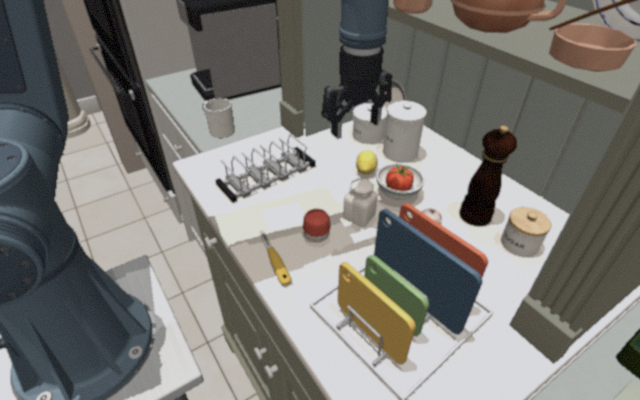

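View pics/wrist0.png

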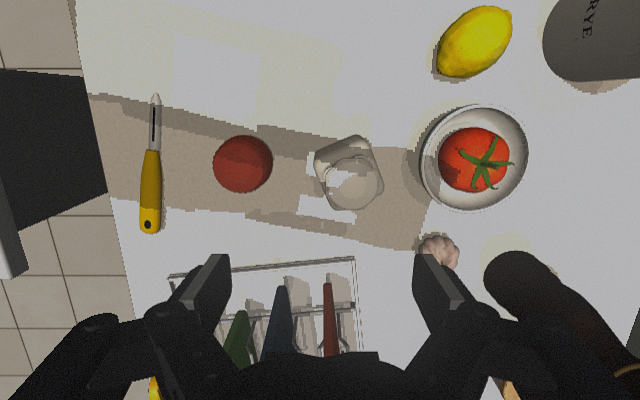

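Scene view: the rack order from the robot outward is yellow, green, blue (top corners about (356,197) and (446,237)), red. The rail is at about (262,198), the timer at (302,235), the jar at about (345,215). Next, helpers and rough positions.

```bash
cat > h.py <<'E'
from bench import ctrl,camera
import cv2,numpy as np
from scipy.spatial.transform import Rotation as R
def rot(q): return R.from_quat(np.r_[q[1:],q[0]]).as_matrix()
def snap(name,f=None):
    o=ctrl.get_obs(); c=camera(name)
    if f: cv2.imwrite('pics/'+f,c['color'])
    if name=='wrist':
        H=np.array(c['hand_eye']);E=rot(np.array(o['eef_rot']))
        c['R']=E@H[:3,:3];c['p']=np.array(o['eef_pos'])+E@H[:3,3]
    else:
        r=np.array(c['rotation']);c['R']=rot(r) if r.size==4 else r;c['p']=np.array(c['xyz'])
    return c
def ray(c,uv,z):
    uv=np.atleast_2d(uv).astype(float)
    d=np.c_[(uv[:,0]-c['cx'])/c['fx'],(uv[:,1]-c['cy'])/c['fy'],np.ones(len(uv))]@c['R'].T
    return c['p']+d*((z-c['p'][2])/d[:,2])[:,None]
COL={'xl':((98,60,40),(118,255,255)),'l':((0,140,60),(12,255,255)),'m':((18,140,80),(30,255,255)),'s':((40,60,40),(80,255,255))}
H={'xl':.16,'l':.142,'m':.124,'s':.106}
def mask(c,n):
    m=cv2.inRange(cv2.cvtColor(c['color'],cv2.COLOR_BGR2HSV),*COL[n])
    return cv2.morphologyEx(m,cv2.MORPH_OPEN,np.ones((3,3)))
E
python3 - <<'E'
from h import *
c=snap('scene')
np.set_printoptions(precision=3,suppress=True)
for n,uv,z in [('xl',[(356,197),(446,237)],.18),('l',[(381,198),(458,232)],.162),('m',[(311,237),(375,275)],.144),('s',[(340,239),(394,266)],.126),('rail feet',[(224,215),(308,195)],.01),('timer',[(302,250)],0),('jar',[(345,240)],0)]: print(n,ray(c,uv,z))
E
```

```text
xl [[ 0.515 -0.163  0.18 ]
 [ 0.546 -0.354  0.18 ]]
l [[ 0.575 -0.156  0.162]
 [ 0.598 -0.328  0.162]]
m [[ 0.406 -0.194  0.144]
 [ 0.432 -0.339  0.144]]
s [[ 0.461 -0.196  0.126]
 [ 0.488 -0.312  0.126]]
rail feet [[0.379 0.245 0.01 ]
 [0.624 0.249 0.01 ]]
timer [[ 0.48  -0.001  0.   ]]
jar [[ 0.586 -0.01   0.   ]]
```

```bash
python3 -m pendant '[[-0.08,-0.25,0.14,0,0,0],[-0.08,-0.25,0.14,0,0,0],[-0.08,-0.25,0.14,0,0,0],[-0.08,-0.25,0.14,0,0,0],[0,0,0,0,0,0],[0,0,0,0,0,0],[0,0,0,0,0,0],[0,0,0,0,0,0],[0,0,0,0,0,0],[0,0,0,0,0,0]]' 0
python3 - <<'E'
from h import *
snap('wrist','w1.png')
E
```

```text
time_s: 1.45
eef_pos: [0.5111, -0.1996, 0.3512]
eef_rot: [-0.0, 0.707, 0.707, -0.0]
wrist_force: [-0.3, 1.4, 0.5]
opening: 0.502
grasp_force: 0.0
```

View pics/w1.png

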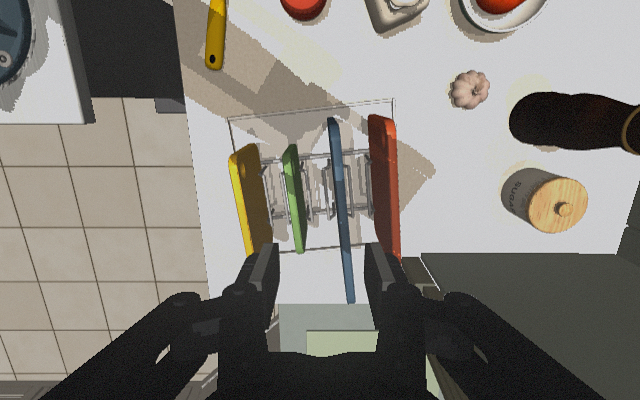

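```bash
python3 -m pendant '[[0,0.3,0,0,0,0],[0,0.3,0,0,0,0],[0,0.3,0,0,0,0],[0,0.3,0,0,0,0],[0,0.3,0,0,0,0],[0,0.3,0,0,0,0],[0,0.3,0,0,0,0],[0,0,0,0,0,0],[0,0,0,0,0,0],[0,0,0,0,0,0]]'
python3 - <<'E'
from h import *
snap('wrist','w2.png')
E
```

```text
time_s: 2.75
eef_pos: [0.5113, 0.2187, 0.3513]
eef_rot: [0.0, 0.708, 0.706, -0.0]
wrist_force: [-0.5, -0.9, -0.5]
opening: 0.502
grasp_force: 0.0
```

View pics/w2.png

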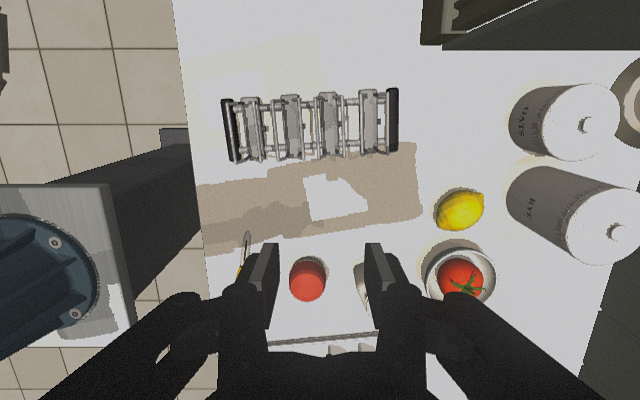

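Rack view: top edges are yellow from (232,155), green (287,147)-(302,252), blue (333,120)-(351,302), red from (372,117). Rail view: rail spans (222-398, 88-160), four cradles with bright bars near columns 251, 290, 328, 368. I'll enlarge the rail.

```bash
python3 - <<'E'
from h import *
im=cv2.imread('pics/w2.png')[80:170,215:405]
cv2.imwrite('pics/w2c.png',cv2.resize(im,None,fx=4.2,fy=4.2,interpolation=cv2.INTER_CUBIC))
E
```

```text
(no output)
```

View pics/w2c.png

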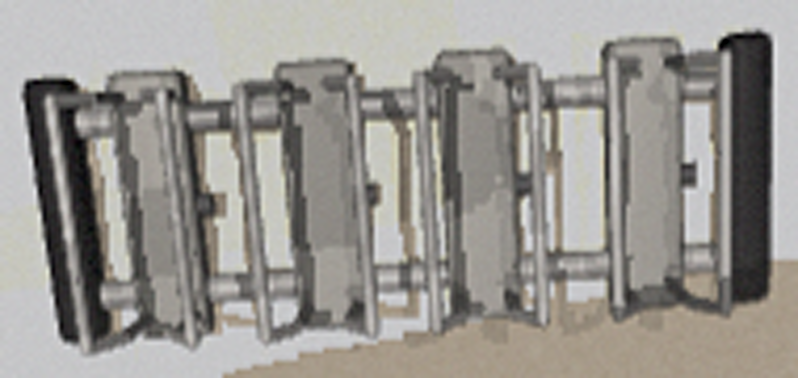

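```bash
python3 - <<'E'
from h import *
np.set_printoptions(precision=4,suppress=True)
c=snap('wrist')
T={4:[(50,95),(88,350),(165,90),(193,345)],3:[(240,90),(263,338),(352,78),(372,332)],2:[(420,75),(436,330),(535,68),(543,322)],1:[(611,65),(618,315),(727,55),(727,308)]}
S={4:[(108,75),(185,72),(150,335),(205,335)],3:[(275,65),(353,62),(303,330),(362,325)],2:[(436,55),(513,52),(455,320),(520,315)],1:[(604,42),(680,40),(620,300),(685,300)]}
f=lambda p:np.array(p)/4.2+[215,80]
for k in T:
    P=ray(c,f(T[k]),.072);d=(P[1]-P[0]+P[3]-P[2])/2
    Q=ray(c,f(S[k]),.018)
    print(k,'mid',P.mean(0),'len',np.linalg.norm(d),'yaw',np.degrees(np.arctan2(d[0],-d[1])),'gap',P[2]-P[0],'plate',Q.mean(0)[:2])
# boards in w1
E=np.array([[0,1,0],[1,0,0],[0,0,-1.]])
w=camera('wrist');H=np.array(w['hand_eye'])
w['R']=E@H[:3,:3];w['p']=np.array([.5111,-.1996,.3512])+E@H[:3,3]
for n,uv,z in [('xl',[(333,120),(351,302)],.18),('s',[(287,147),(302,252)],.126),('l',[(376,117)],.162),('m',[(237,150)],.144)]:
    print(n,ray(w,uv,z))
E
```

```text
4 mid [0.4132 0.2529 0.072 ] len 0.07803376155411304 yaw 3.1510082523343517 gap [0.0348 0.0014 0.    ] plate [0.4138 0.2527]
3 mid [0.4699 0.256  0.072 ] len 0.07643247388508739 yaw 3.0163696664143154 gap [0.0338 0.0034 0.    ] plate [0.4702 0.2555]
2 mid [0.5246 0.2591 0.072 ] len 0.07713239025676824 yaw 3.0803257296505095 gap [0.0345 0.0019 0.    ] plate [0.5252 0.2588]
1 mid [0.5822 0.2629 0.072 ] len 0.07581836617406405 yaw 3.593914209816911 gap [0.0346 0.0028 0.    ] plate [0.5829 0.2638]
xl [[ 0.524  -0.142   0.18  ]
 [ 0.5467 -0.3448  0.18  ]]
s [[ 0.4734 -0.1755  0.126 ]
 [ 0.4881 -0.3092  0.126 ]]
l [[ 0.5677 -0.1402  0.162 ]]
m [[ 0.4206 -0.1761  0.144 ]]
```

Cradle mids agree with the seat plates (gap ≈34 mm, length ≈77 mm, pitch ≈57 mm), rail yaw ≈ +3.3°. Now zoom on the rack.

```bash
python3 - <<'E'
from h import *
im=cv2.imread('pics/w1.png')[110:310,225:405]
cv2.imwrite('pics/w1c.png',cv2.resize(im,None,fx=3,fy=3,interpolation=cv2.INTER_CUBIC))
E
python3 -m pendant '[[0,-0.3,0,0,0,0.035],[0,-0.3,0,0,0,0.035],[0,-0.3,0,0,0,0],[0,-0.3,0,0,0,0],[0,-0.3,0,0,0,0],[0,-0.3,0,0,0,0],[0.06,-0.3,-0.04,0,0,0],[0.06,-0.2,-0.04,0,0,0],[0,0,0,0,0,0],[0,0,0,0,0,0]]'
```

```text
time_s: 4.15
eef_pos: [0.5346, -0.2401, 0.3352]
eef_rot: [-0.0, 0.668, 0.745, 0.0]
wrist_force: [0.2, 1.3, -0.2]
opening: 0.5
grasp_force: 0.0
```

View pics/w1c.png

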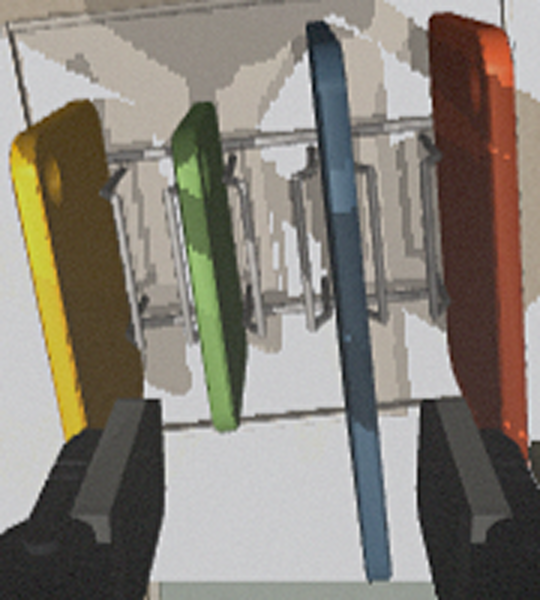

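Zoomed: the top-edge strips are blue (330,70)-(377,578), green (188,140)-(226,425), yellow (22,160)-(74,435), red (503,60)-(516,450) in crop pixels.

```bash
python3 - <<'E'
from h import *
np.set_printoptions(precision=4,suppress=True)
E=np.array([[0,1,0],[1,0,0],[0,0,-1.]])
w=camera('wrist');H=np.array(w['hand_eye'])
w['R']=E@H[:3,:3];w['p']=np.array([.5111,-.1996,.3512])+E@H[:3,3]
f=lambda p:np.array(p)/3+[225,110]
for n,uv,z,L,e in [('xl',[(330,70),(377,578)],.18,.21,(322,25)),('s',[(188,140),(226,425)],.126,.135,(182,125)),('l',[(503,60),(516,450)],.162,.185,(502,40)),('m',[(22,160),(74,435)],.144,.16,(18,143))]:
    P=ray(w,f(uv),z);e=ray(w,f(e),z)[0];d=P[1]-P[0];d/=np.linalg.norm(d)
    print(n,P[0],P[1],'yaw',np.degrees(np.arctan2(d[0],-d[1])),'end',e,'centre',P[0]+d*((e-P[0])@d+L/2))
E
```

```text
xl [ 0.526  -0.1547  0.18  ] [ 0.5464 -0.3459  0.18  ] yaw 6.078168491543493 end [ 0.5233 -0.1407  0.18  ] centre [ 0.5356 -0.2449  0.18  ]
s [ 0.4738 -0.1869  0.126 ] [ 0.4859 -0.309   0.126 ] yaw 5.6844023367001935 end [ 0.4717 -0.1811  0.126 ] centre [ 0.4799 -0.2481  0.126 ]
l [ 0.5854 -0.1532  0.162 ] [ 0.6004 -0.3011  0.162 ] yaw 5.813303541194186 end [ 0.5846 -0.1466  0.162 ] centre [ 0.594  -0.2386  0.162 ]
m [ 0.4142 -0.1911  0.144 ] [ 0.4256 -0.3041  0.144 ] yaw 5.745656529379811 end [ 0.4133 -0.1848  0.144 ] centre [ 0.4216 -0.2643  0.144 ]
```

```bash
python3 -m pendant '[[0.005,-0.02,-0.23,0,0,0],[0,0,-0.23,0,0,0],[0,0,-0.23,0,0,0],[0,0,-0.13,0,0,0],[0,0,-0.1,0,0,0],[0,0,0,0,0,0],[0,0,0,0,0,0],[0,0,0,0,0,0],[0,0,0,0,0,0],[0,0,0,0,0,0]]' 0
python3 -m pendant '[[0,0,0,0,0,0],[0,0,0,0,0,0],[0,0,0,0,0,0],[0,0,0,0,0,0],[0,0,0,0,0,0],[0,0,0,0,0,0],[0,0,0,0,0,0],[0,0,0,0,0,0],[0,0,0,0,0,0],[0,0,0,0,0,0]]' -1
```

```text
time_s: 5.45
eef_pos: [0.5362, -0.2442, 0.1517]
eef_rot: [0.0, 0.667, 0.745, 0.0]
wrist_force: [0.3, 0.3, 0.0]
opening: 0.502
grasp_force: 0.0
time_s: 6.7
eef_pos: [0.536, -0.244, 0.1513]
eef_rot: [-0.0, 0.667, 0.745, -0.0]
wrist_force: [-1.8, 0.1, 3.3]
opening: 0.112
grasp_force: 59.6
```

```bash
python3 -m pendant '[[0,0,0.1,0,0,0],[0,0,0.11,0,0,0],[0,0,0.11,0,0,0],[0,0,0.11,0,0,0],[0,0,0.11,0,0,0],[0,0,0.11,0,0,0],[0,0,0,0,0,0],[0,0,0,0,0,0],[0,0,0,0,0,0],[0,0,0,0,0,0]]' 
python3 - <<'E'
from h import *
c=snap('wrist','w3.png');snap('scene','s3.png')
E
```

```text
time_s: 7.95
eef_pos: [0.5357, -0.2437, 0.2802]
eef_rot: [-0.001, 0.667, 0.745, -0.0]
wrist_force: [0.0, 0.3, -3.9]
opening: 0.111
grasp_force: 58.9
```

View pics/w3.png

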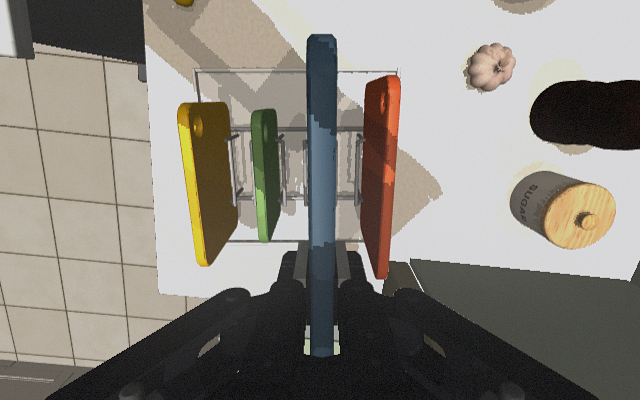

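Blue is held straight (top edge (322,36) to (322,355)). The other boards are now fully visible: yellow (182,108)-(205,265), green (256,113)-(264,241), red (395,80)-(384,277).

```bash
python3 - <<'E'
from h import *
np.set_printoptions(precision=4,suppress=True)
c=snap('wrist');print(np.array(ctrl.get_obs()['eef_pos']))
for n,uv,z in [('xl',[(322,40),(322,356)],.2802+.0287),('s',[(256,113),(264,241)],.126),('l',[(393,84),(385,277)],.162),('m',[(183,110),(205,265)],.144)]:
    P=ray(c,uv,z);print(n,P,P.mean(0),np.linalg.norm(P[1]-P[0]))
E
```

```text
[ 0.536  -0.2439  0.2809]
xl [[ 0.5277 -0.1504  0.3089]
 [ 0.541  -0.2709  0.3089]] [ 0.5344 -0.2107  0.3089] 0.12124515251482042
s [[ 0.4724 -0.1858  0.126 ]
 [ 0.4864 -0.3105  0.126 ]] [ 0.4794 -0.2482  0.126 ] 0.12547099693094158
l [[ 0.5823 -0.1508  0.162 ]
 [ 0.6047 -0.3169  0.162 ]] [ 0.5935 -0.2339  0.162 ] 0.1676323603538996
m [[ 0.4152 -0.189   0.144 ]
 [ 0.4332 -0.3336  0.144 ]] [ 0.4242 -0.2613  0.144 ] 0.14579662165478496
```

```bash
python3 -m pendant '[[0.026,0.25,0,0,0,-0.016],[0.026,0.29,0,0,0,-0.016],[0.026,0.29,0,0,0,0],[0.026,0.29,0,0,0,0],[0.026,0.29,0,0,0,0],[0.026,0.29,0,0,0,0],[0.026,0.29,0,0,0,0],[0.026,0.29,0,0,0,0],[0.025,0.27,0,0,0,0],[0,0,0,0,0,0]]' 
python3 -m pendant '[[0,0,0,0,0,0],[0,0,0,0,0,0],[0,0,-0.1,0,0,0],[0,0,-0.1,0,0,0],[0,0,-0.1,0,0,0],[0,0,-0.05,0,0,0],[0,0,-0.05,0,0,0],[0,0,0,0,0,0],[0,0,0,0,0,0],[0,0,0,0,0,0]]'
python3 - <<'E'
from h import *
snap('wrist','w4.png')
E
```

```text
time_s: 9.35
eef_pos: [0.5819, 0.2702, 0.2809]
eef_rot: [-0.001, 0.684, 0.73, 0.0]
wrist_force: [0.1, 0.0, -3.5]
opening: 0.105
grasp_force: 59.1
time_s: 10.6
eef_pos: [0.5831, 0.2662, 0.2022]
eef_rot: [0.0, 0.686, 0.728, 0.001]
wrist_force: [0.1, 0.1, -3.1]
opening: 0.11
grasp_force: 59.0
```

View pics/w4.png

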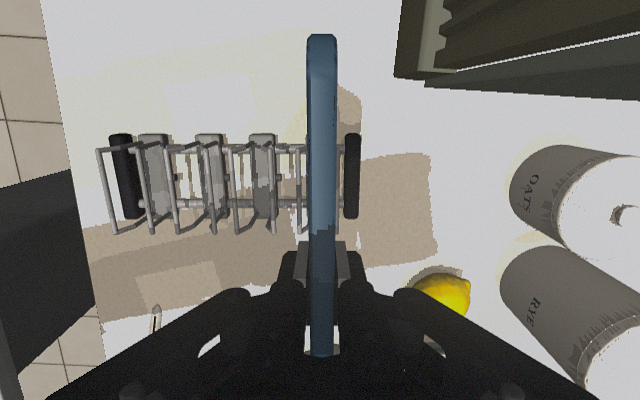

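Blue (columns 308–338) is centred between cradle 1's hoops at columns 298 and 345. Descending.

```bash
python3 -m pendant '[[0,0,-0.05,0,0,0],[0,0,-0.05,0,0,0],[0,0,-0.05,0,0,0],[0,0,-0.04,0,0,0],[0,0,-0.03,0,0,0],[0,0,-0.02,0,0,0],[0,0,-0.01,0,0,0],[0,0,0,0,0,0],[0,0,0,0,0,0],[0,0,0,0,0,0]]'
```

```text
time_s: 11.9
eef_pos: [0.5821, 0.266, 0.1509]
eef_rot: [-0.0, 0.686, 0.728, -0.0]
wrist_force: [-4.7, -0.4, -5.3]
opening: 0.107
grasp_force: 58.6
```

```bash
python3 -m pendant '[[0,0,-0.01,0,0,0],[0,0,-0.01,0,0,0],[0,0,0,0,0,0],[0,0,0,0,0,0],[0,0,0,0,0,0],[0,0,0,0,0,0],[0,0,0,0,0,0],[0,0,0,0,0,0],[0,0,0,0,0,0],[0,0,0,0,0,0]]'
```

```text
time_s: 13.15
eef_pos: [0.5826, 0.2664, 0.1497]
eef_rot: [0.0, 0.686, 0.728, 0.0]
wrist_force: [-9.2, -0.1, 7.9]
opening: 0.11
grasp_force: 60.8
```

```bash
python3 -m pendant '[[0,0,0,0,0,0],[0,0,0,0,0,0],[0,0,0,0,0,0],[0,0,0,0,0,0],[0,0,0.1,0,0,0],[0,0,0.15,0,0,0],[0,0,0.2,0,0,0],[0,0,0.2,0,0,0],[0,0,0,0,0,0],[0,0,0,0,0,0]]' 0
python3 -m pendant '[[0.006,-0.28,0,0,0,0.016],[0.006,-0.28,0,0,0,0.016],[0.006,-0.28,0,0,0,0],[0.006,-0.28,0,0,0,0],[0.006,-0.28,0,0,0,0],[0.006,-0.28,0,0,0,0],[0.006,-0.28,0,0,0,0],[0.006,-0.28,0,0,0,0],[0.006,-0.27,0,0,0,0],[0,0,0,0,0,0]]'
python3 - <<'E'
from h import *
snap('wrist','w5.png')
E
```

```text
time_s: 14.4
eef_pos: [0.5825, 0.266, 0.2779]
eef_rot: [0.0, 0.686, 0.728, 0.0]
wrist_force: [-0.5, 0.8, -0.1]
opening: 0.498
grasp_force: 0.0
time_s: 15.65
eef_pos: [0.5921, -0.2397, 0.2752]
eef_rot: [-0.001, 0.669, 0.743, -0.001]
wrist_force: [-0.3, -0.6, -0.2]
opening: 0.5
grasp_force: 0.0
```

View pics/w5.png

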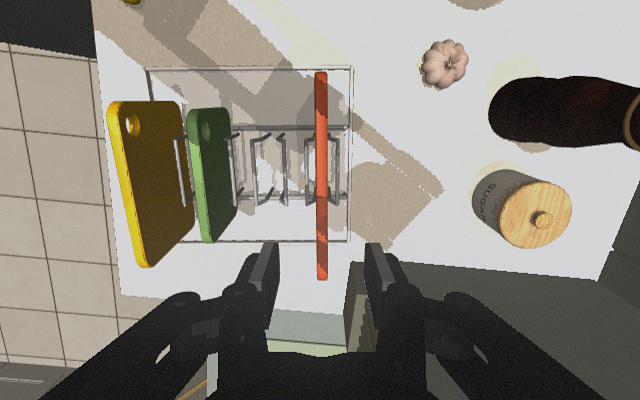

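Red is straight under the fingers, at column 321 (rows 71–279).

```bash
python3 - <<'E'
from h import *
np.set_printoptions(precision=4,suppress=True)
c=snap('wrist');print(np.array(ctrl.get_obs()['eef_pos']))
for n,uv,z in [('l',[(321,71),(322,280)],.162)]:
    P=ray(c,uv,z);print(n,P,P.mean(0),np.linalg.norm(P[1]-P[0]))
E
python3 -m pendant '[[0,0.02,-0.2,0,0,0],[0,0,-0.2,0,0,0],[0,0,-0.2,0,0,0],[0,0,-0.1,0,0,0],[0,0,0,0,0,0],[0,0,0,0,0,0],[0,0,0,0,0,0],[0,0,0,0,0,0],[0,0,0,0,0,0],[0,0,0,0,0,0]]'
```

```text
[ 0.5926 -0.2359  0.2756]
l [[ 0.5833 -0.1413  0.162 ]
 [ 0.6028 -0.3163  0.162 ]] [ 0.5931 -0.2288  0.162 ] 0.1760569726406447
time_s: 17.0
eef_pos: [0.5934, -0.2321, 0.1375]
eef_rot: [0.0, 0.667, 0.745, 0.0]
wrist_force: [-0.9, -0.1, -1.1]
opening: 0.492
grasp_force: 0.0
```

```bash
python3 -m pendant '[[0,0,-0.02,0,0,0],[0,0,0,0,0,0],[0,0,0,0,0,0],[0,0,0,0,0,0],[0,0,0,0,0,0],[0,0,0,0,0,0],[0,0,0,0,0,0],[0,0,0,0,0,0],[0,0,0,0,0,0],[0,0,0,0,0,0]]' -1
python3 -m pendant '[[0,0,0.1,0,0,0],[0,0,0.11,0,0,0],[0,0,0.11,0,0,0],[0,0,0.11,0,0,0],[0,0,0.11,0,0,0],[0,0,0.11,0,0,0],[0,0,0.05,0,0,0],[0,0,0,0,0,0],[0,0,0,0,0,0],[0,0,0,0,0,0]]'
python3 - <<'E'
from h import *
np.set_printoptions(precision=4,suppress=True)
o=ctrl.get_obs();p=np.array(o['eef_pos']);c=snap('wrist')
m=mask(c,'l');m[:,:260]=0;m[:,380:]=0;ys=np.where(m[:,310:335].any(1))[0];ys=ys[(ys>15)]
print(ys.min(),ys.max());P=ray(c,[(322,ys.min())],p[2]+.0287);print(p,P,np.linalg.norm((P[0]-p)[:2]))
E
```

```text
time_s: 18.25
eef_pos: [0.5931, -0.2319, 0.133]
eef_rot: [-0.0, 0.667, 0.745, -0.0]
wrist_force: [-2.7, 0.4, -4.1]
opening: 0.11
grasp_force: 58.8
time_s: 19.5
eef_pos: [0.593, -0.2317, 0.2721]
eef_rot: [-0.001, 0.667, 0.745, -0.0]
wrist_force: [0.6, -0.3, -3.3]
opening: 0.11
grasp_force: 59.3
61 357
[ 0.593  -0.2317  0.2721] [[ 0.5855 -0.1443  0.3008]] 0.08776630263654074
```

```bash
python3 -m pendant '[[-0.114,0.2,0,0,0,-0.016],[-0.114,0.25,0,0,0,-0.016],[-0.113,0.25,0,0,0,0],[0,0.28,0,0,0,0],[0,0.28,0,0,0,0],[0,0.28,0,0,0,0],[0,0.28,0,0,0,0],[0,0.28,0,0,0,0],[0,0.25,0,0,0,0],[0,0.1,0,0,0,0]]' 
python3 -m pendant '[[0,0,0,0,0,0],[0,0,0,0,0,0],[0,0,-0.1,0,0,0],[0,0,-0.1,0,0,0],[0,0,-0.1,0,0,0],[0,0,-0.05,0,0,0],[0,0,-0.05,0,0,0],[0,0,0,0,0,0],[0,0,0,0,0,0],[0,0,0,0,0,0]]'
python3 - <<'E'
from h import *
snap('wrist','w6.png')
E
```

```text
time_s: 20.8
eef_pos: [0.5245, 0.2606, 0.2728]
eef_rot: [-0.0, 0.685, 0.729, -0.0]
wrist_force: [-0.3, 0.1, -3.3]
opening: 0.108
grasp_force: 59.9
time_s: 22.05
eef_pos: [0.5256, 0.2582, 0.194]
eef_rot: [0.0, 0.686, 0.728, 0.001]
wrist_force: [0.1, 0.0, -1.4]
opening: 0.106
grasp_force: 59.8
```

View pics/w6.png

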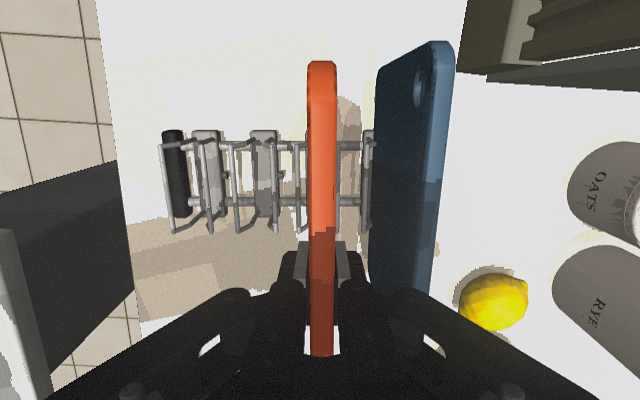

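Red sits between cradle 2's hoops (columns ≈298/343), and blue stands upright behind it. Descending, then releasing.

```bash
python3 -m pendant '[[0,0,-0.06,0,0,0],[0,0,-0.06,0,0,0],[0,0,-0.06,0,0,0],[0,0,-0.05,0,0,0],[0,0,-0.04,0,0,0],[0,0,-0.03,0,0,0],[0,0,-0.02,0,0,0],[0,0,0,0,0,0],[0,0,0,0,0,0],[0,0,0,0,0,0]]'
```

```text
time_s: 23.35
eef_pos: [0.5248, 0.2579, 0.1307]
eef_rot: [-0.0, 0.686, 0.728, -0.0]
wrist_force: [-8.9, -2.6, 8.5]
opening: 0.105
grasp_force: 61.6
```

```bash
python3 -m pendant '[[0,0,0,0,0,0],[0,0,0,0,0,0],[0,0,0,0,0,0],[0,0,0,0,0,0],[0,0,0.1,0,0,0],[0,0,0.15,0,0,0],[0,0,0.2,0,0,0],[0,0,0.25,0,0,0],[0,0,0,0,0,0],[0,0,0,0,0,0]]' 0
python3 -m pendant '[[-0.06,-0.28,0,0,0,0.016],[-0.06,-0.29,0,0,0,0.016],[-0.06,-0.29,0,0,0,0],[-0.06,-0.29,0,0,0,0],[-0.06,-0.29,0,0,0,0],[-0.06,-0.29,0,0,0,0],[-0.06,-0.29,0,0,0,0],[-0.06,-0.29,0,0,0,0],[-0.03,-0.29,0,0,0,0],[0,0,0,0,0,0]]'
python3 -m pendant '[[0,0,0,0,0,0],[0,0,-0.2,0,0,0],[0,0,-0.1,0,0,0],[0,0,0,0,0,0],[0,0,0,0,0,0],[0,0,0,0,0,0],[0,0,0,0,0,0],[0,0,0,0,0,0],[0,0,0,0,0,0],[0,0,0,0,0,0]]'
python3 - <<'E'
from h import *
np.set_printoptions(precision=4,suppress=True)
c=snap('wrist','w7.png')
m=mask(c,'m');n,l,st,_=cv2.connectedComponentsWithStats(m)
k=1+st[1:,4].argmax();vs,us=np.where(l==k);print(st[k])
for v in (vs.min()+6,vs.max()-6): print(v,us[vs==v].min(),us[vs==v].max())
print(np.array(ctrl.get_obs()['eef_pos']),ray(c,[(np.median(us[vs==vs.min()]),vs.min()),(np.median(us[vs==vs.max()]),vs.max())],.144))
E
```

```text
time_s: 24.6
eef_pos: [0.525, 0.2579, 0.2688]
eef_rot: [-0.0, 0.686, 0.728, -0.0]
wrist_force: [-0.2, -0.0, 0.2]
opening: 0.499
grasp_force: 0.0
time_s: 25.85
eef_pos: [0.4216, -0.2649, 0.2672]
eef_rot: [-0.002, 0.669, 0.743, -0.0]
wrist_force: [-0.4, 0.6, -0.1]
opening: 0.498
grasp_force: 0.0
time_s: 27.1
eef_pos: [0.4232, -0.262, 0.2093]
eef_rot: [-0.0, 0.667, 0.745, 0.0]
wrist_force: [-0.4, 0.6, 0.4]
opening: 0.503
grasp_force: 0.0
[ 307   94   16  212 2950]
100 307 322
299 310 321
[ 0.4232 -0.262   0.2093] [[ 0.4125 -0.1834  0.144 ]
 [ 0.4295 -0.3329  0.144 ]]
```

View pics/w7.png

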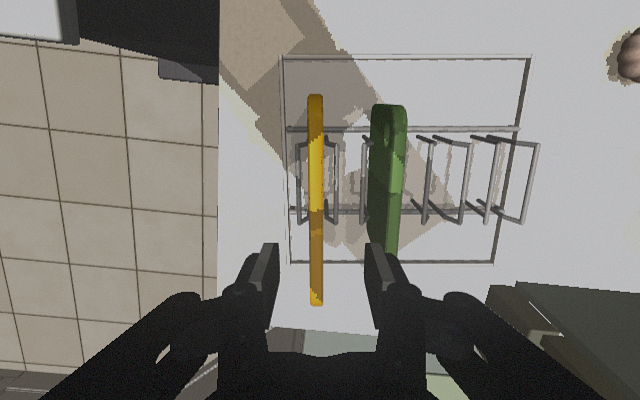

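Yellow is straight at column 316 (rows 94–305), about 2 mm off the finger centre; correcting, gripping, lifting.

```bash
python3 -m pendant '[[-0.012,0.015,0,0,0,0],[0,0,-0.15,0,0,0],[0,0,-0.15,0,0,0],[0,0,-0.1,0,0,0],[0,0,-0.07,0,0,0],[0,0,0,0,0,0],[0,0,0,0,0,0],[0,0,0,0,0,0],[0,0,0,0,0,0],[0,0,0,0,0,0]]'
python3 -m pendant '[[0,0,0,0,0,0],[0,0,0,0,0,0],[0,0,0,0,0,0],[0,0,0,0,0,0],[0,0,0,0,0,0],[0,0,0,0,0,0],[0,0,0,0,0,0],[0,0,0,0,0,0],[0,0,0,0,0,0],[0,0,0,0,0,0]]' -1
python3 -m pendant '[[0,0,0.1,0,0,0],[0,0,0.11,0,0,0],[0,0,0.11,0,0,0],[0,0,0.11,0,0,0],[0,0,0.11,0,0,0],[0,0,0.11,0,0,0],[0,0,0.1,0,0,0],[0,0,0,0,0,0],[0,0,0,0,0,0],[0,0,0,0,0,0]]'
python3 - <<'E'
from h import *
np.set_printoptions(precision=4,suppress=True)
o=ctrl.get_obs();p=np.array(o['eef_pos']);c=snap('wrist')
m=mask(c,'m');ys=np.where(m[:,310:335].any(1))[0];ys=ys[(ys>15)]
print(ys.min(),ys.max());P=ray(c,[(322,ys.min())],p[2]+.0287);print(p,P,np.linalg.norm((P[0]-p)[:2]))
E
```

```text
time_s: 28.4
eef_pos: [0.4209, -0.2591, 0.1156]
eef_rot: [0.0, 0.667, 0.745, -0.0]
wrist_force: [-0.4, 0.2, 0.4]
opening: 0.501
grasp_force: 0.0
time_s: 29.65
eef_pos: [0.4208, -0.259, 0.1154]
eef_rot: [-0.0, 0.667, 0.745, -0.0]
wrist_force: [-1.9, 0.2, 3.6]
opening: 0.107
grasp_force: 59.4
time_s: 30.9
eef_pos: [0.4204, -0.2585, 0.2639]
eef_rot: [-0.001, 0.667, 0.745, 0.0]
wrist_force: [0.6, 0.3, -2.2]
opening: 0.106
grasp_force: 58.8
100 356
[ 0.4204 -0.2585  0.2639] [[ 0.4142 -0.1826  0.2926]] 0.07613154077787915
```

```bash
python3 -m pendant '[[0.028,0.28,0,0,0,-0.016],[0.028,0.29,0,0,0,-0.016],[0.028,0.29,0,0,0,0],[0.028,0.29,0,0,0,0],[0.028,0.29,0,0,0,0],[0.028,0.29,0,0,0,0],[0.028,0.29,0,0,0,0],[0.028,0.29,0,0,0,0],[0.024,0.263,0,0,0,0],[0,0,0,0,0,0]]' 
python3 -m pendant '[[0,0,0,0,0,0],[0,0,0,0,0,0],[0,0,-0.1,0,0,0],[0,0,-0.1,0,0,0],[0,0,-0.1,0,0,0],[0,0,-0.1,0,0,0],[0,0,-0.05,0,0,0],[0,0,0,0,0,0],[0,0,0,0,0,0],[0,0,0,0,0,0]]'
python3 - <<'E'
from h import *
snap('wrist','w8.png')
E
```

```text
time_s: 32.2
eef_pos: [0.4697, 0.2589, 0.2643]
eef_rot: [-0.001, 0.684, 0.73, -0.0]
wrist_force: [1.2, -0.5, -2.4]
opening: 0.108
grasp_force: 58.8
time_s: 33.45
eef_pos: [0.471, 0.2557, 0.1762]
eef_rot: [0.0, 0.686, 0.728, 0.001]
wrist_force: [-0.5, -0.8, -1.4]
opening: 0.109
grasp_force: 58.8
```

View pics/w8.png

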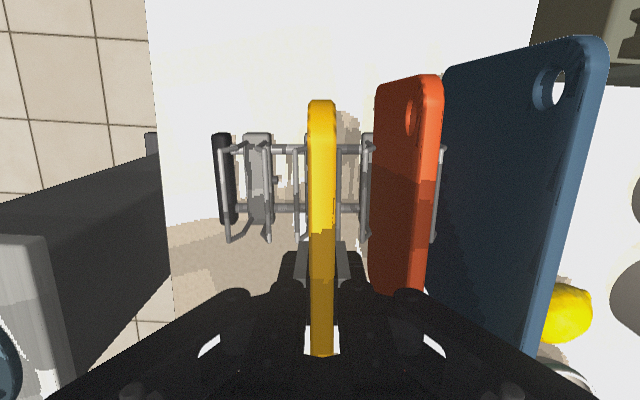

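Yellow is centred over cradle 3 (hoops at about 298/342); red and blue stand upright. Seat it.

```bash
python3 -m pendant '[[0,0,-0.06,0,0,0],[0,0,-0.06,0,0,0],[0,0,-0.06,0,0,0],[0,0,-0.05,0,0,0],[0,0,-0.04,0,0,0],[0,0,-0.03,0,0,0],[0,0,-0.02,0,0,0],[0,0,0,0,0,0],[0,0,0,0,0,0],[0,0,0,0,0,0]]'
```

```text
time_s: 34.75
eef_pos: [0.4702, 0.2556, 0.1135]
eef_rot: [-0.0, 0.686, 0.728, -0.0]
wrist_force: [-10.2, -3.7, 18.1]
opening: 0.11
grasp_force: 61.7
```

```bash
python3 -m pendant '[[0,0,0,0,0,0],[0,0,0,0,0,0],[0,0,0,0,0,0],[0,0,0,0,0,0],[0,0,0.1,0,0,0],[0,0,0.15,0,0,0],[0,0,0.25,0,0,0],[0,0,0.25,0,0,0],[0,0,0,0,0,0],[0,0,0,0,0,0]]' 0
python3 -m pendant '[[0.005,-0.28,0,0,0,0.016],[0.005,-0.28,0,0,0,0.016],[0.005,-0.28,0,0,0,0],[0.005,-0.28,0,0,0,0],[0.005,-0.28,0,0,0,0],[0.005,-0.28,0,0,0,0],[0.005,-0.28,0,0,0,0],[0.005,-0.28,0,0,0,0],[0.005,-0.28,0,0,0,0],[0,0,0,0,0,0]]'
python3 -m pendant '[[0,0,0,0,0,0],[0,0,-0.2,0,0,0],[0,0,-0.15,0,0,0],[0,0,0,0,0,0],[0,0,0,0,0,0],[0,0,0,0,0,0],[0,0,0,0,0,0],[0,0,0,0,0,0],[0,0,0,0,0,0],[0,0,0,0,0,0]]'
python3 - <<'E'
from h import *
np.set_printoptions(precision=4,suppress=True)
c=snap('wrist','w9.png')
m=mask(c,'s');m[:,:260]=0;m[:,380:]=0;n,l,st,_=cv2.connectedComponentsWithStats(m)
k=1+st[1:,4].argmax();vs,us=np.where(l==k);print(st[k])
for v in (vs.min()+6,vs.max()-6): print(v,us[vs==v].min(),us[vs==v].max())
print(np.array(ctrl.get_obs()['eef_pos']),ray(c,[(np.median(us[vs==vs.min()]),vs.min()),(np.median(us[vs==vs.max()]),vs.max())],.126))
E
```

```text
time_s: 36.0
eef_pos: [0.4702, 0.2555, 0.2607]
eef_rot: [-0.0, 0.686, 0.728, -0.0]
wrist_force: [-0.1, 0.6, 0.2]
opening: 0.496
grasp_force: 0.0
time_s: 37.25
eef_pos: [0.4781, -0.2514, 0.2588]
eef_rot: [-0.002, 0.669, 0.743, -0.0]
wrist_force: [0.0, 0.6, 0.5]
opening: 0.498
grasp_force: 0.0
time_s: 38.5
eef_pos: [0.4794, -0.2484, 0.1913]
eef_rot: [-0.0, 0.667, 0.745, -0.0]
wrist_force: [-0.3, -0.9, -0.7]
opening: 0.503
grasp_force: 0.0
[ 309  113   15  181 2526]
119 309 322
287 311 322
[ 0.4794 -0.2484  0.1913] [[ 0.4713 -0.1807  0.126 ]
 [ 0.4845 -0.3089  0.126 ]]
```

```bash
python3 -m pendant '[[-0.007,0.015,0,0,0,0],[0,0,-0.15,0,0,0],[0,0,-0.15,0,0,0],[0,0,-0.1,0,0,0],[0,0,-0.07,0,0,0],[0,0,0,0,0,0],[0,0,0,0,0,0],[0,0,0,0,0,0],[0,0,0,0,0,0],[0,0,0,0,0,0]]'
python3 -m pendant '[[0,0,0,0,0,0],[0,0,0,0,0,0],[0,0,0,0,0,0],[0,0,0,0,0,0],[0,0,0,0,0,0],[0,0,0,0,0,0],[0,0,0,0,0,0],[0,0,0,0,0,0],[0,0,0,0,0,0],[0,0,0,0,0,0]]' -1
python3 -m pendant '[[0,0,0.1,0,0,0],[0,0,0.11,0,0,0],[0,0,0.11,0,0,0],[0,0,0.11,0,0,0],[0,0,0.11,0,0,0],[0,0,0.11,0,0,0],[0,0,0.1,0,0,0],[0,0,0,0,0,0],[0,0,0,0,0,0],[0,0,0,0,0,0]]'
python3 - <<'E'
from h import *
np.set_printoptions(precision=4,suppress=True)
o=ctrl.get_obs();p=np.array(o['eef_pos']);c=snap('wrist')
m=mask(c,'s');ys=np.where(m[:,310:335].any(1))[0];ys=ys[(ys>15)]
print(ys.min(),ys.max());P=ray(c,[(322,ys.min())],p[2]+.0287);print(p,P,np.linalg.norm((P[0]-p)[:2]))
E
```

```text
time_s: 39.8
eef_pos: [0.4782, -0.2455, 0.0976]
eef_rot: [0.0, 0.667, 0.745, 0.0]
wrist_force: [-0.4, 0.5, -0.1]
opening: 0.502
grasp_force: 0.0
time_s: 41.05
eef_pos: [0.4778, -0.2454, 0.0973]
eef_rot: [-0.0, 0.667, 0.745, -0.0]
wrist_force: [-5.5, -0.3, 3.8]
opening: 0.111
grasp_force: 59.8
time_s: 42.3
eef_pos: [0.4776, -0.2449, 0.2459]
eef_rot: [-0.001, 0.667, 0.745, 0.0]
wrist_force: [0.5, 0.3, -0.9]
opening: 0.111
grasp_force: 59.4
125 356
[ 0.4776 -0.2449  0.2459] [[ 0.4723 -0.1769  0.2746]] 0.06824304379782316
```

```bash
python3 -m pendant '[[-0.08,0.25,0,0,0,-0.016],[-0.08,0.27,0,0,0,-0.016],[-0.08,0.28,0,0,0,0],[-0.08,0.28,0,0,0,0],[0,0.28,0,0,0,0],[0,0.28,0,0,0,0],[0,0.28,0,0,0,0],[0,0.28,0,0,0,0],[0,0.275,0,0,0,0],[0,0,0,0,0,0]]' 
python3 -m pendant '[[0,0,0,0,0,0],[0,0,0,0,0,0],[0,0,-0.1,0,0,0],[0,0,-0.1,0,0,0],[0,0,-0.1,0,0,0],[0,0,-0.1,0,0,0],[0,0,-0.05,0,0,0],[0,0,0,0,0,0],[0,0,0,0,0,0],[0,0,0,0,0,0]]'
python3 - <<'E'
from h import *
snap('wrist','w10.png')
E
```

```text
time_s: 43.6
eef_pos: [0.413, 0.2528, 0.2466]
eef_rot: [-0.001, 0.684, 0.73, -0.0]
wrist_force: [-0.4, -0.3, -0.9]
opening: 0.109
grasp_force: 59.4
time_s: 44.85
eef_pos: [0.4146, 0.2497, 0.1582]
eef_rot: [0.0, 0.686, 0.728, 0.001]
wrist_force: [0.1, 0.3, -1.2]
opening: 0.109
grasp_force: 59.4
```

View pics/w10.png

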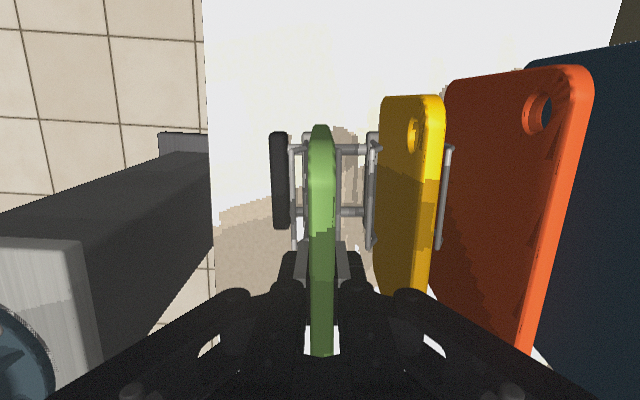

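Green is over cradle 4 (hoops ≈295/339, board 309–336), 1–2 mm toward +x; nudging and seating.

```bash
python3 -m pendant '[[-0.008,0,-0.06,0,0,0],[0,0,-0.06,0,0,0],[0,0,-0.06,0,0,0],[0,0,-0.05,0,0,0],[0,0,-0.04,0,0,0],[0,0,-0.03,0,0,0],[0,0,-0.02,0,0,0],[0,0,0,0,0,0],[0,0,0,0,0,0],[0,0,0,0,0,0]]'
```

```text
time_s: 46.15
eef_pos: [0.4124, 0.2496, 0.0954]
eef_rot: [-0.0, 0.686, 0.728, -0.0]
wrist_force: [-8.9, -4.5, 20.4]
opening: 0.111
grasp_force: 62.6
```

Seated (+20 N upward). Release, retreat up and toward −y, and check from the cameras.

```bash
python3 -m pendant '[[0,0,0,0,0,0],[0,0,0,0,0,0],[0,0,0,0,0,0],[0,0,0,0,0,0],[0,0,0.1,0,0,0],[0,0,0.15,0,0,0],[0,0,0.25,0,0,0],[0,0,0.25,0,0,0],[0,0,0.25,0,0,0],[0,0,0.25,0,0,0]]' 0
python3 -m pendant '[[0.1,0,0,0,0,0],[0.1,0,0,0,0,0],[0.1,0,0,0,0,0],[0.1,0,0.1,0,0,0],[0.1,0,0.1,0,0,0],[0,0,0,0,0,0],[0,0,0,0,0,0],[0,0,0,0,0,0],[0,0,0,0,0,0],[0,0,0,0,0,0]]'
python3 - <<'E'
from h import *
a=snap('wrist')['color'];b=snap('side')['color'][60:260,180:500]
cv2.imwrite('pics/fin.png',np.vstack([cv2.resize(a[:280],None,fx=1,fy=1),cv2.resize(b,(512,320),interpolation=cv2.INTER_CUBIC)[:, :]@np.eye(3) if False else cv2.copyMakeBorder(cv2.resize(b,(512,320)),0,0,64,64,cv2.BORDER_CONSTANT)]))
E
```

```text
time_s: 47.4
eef_pos: [0.4122, 0.2495, 0.3449]
eef_rot: [0.0, 0.686, 0.728, 0.0]
wrist_force: [0.8, 0.5, 0.2]
opening: 0.498
grasp_force: 0.0
time_s: 48.65
eef_pos: [0.5121, 0.2497, 0.3832]
eef_rot: [-0.0, 0.686, 0.728, -0.0]
wrist_force: [0.5, -0.3, 0.7]
opening: 0.5
grasp_force: 0.0
```

View pics/fin.png

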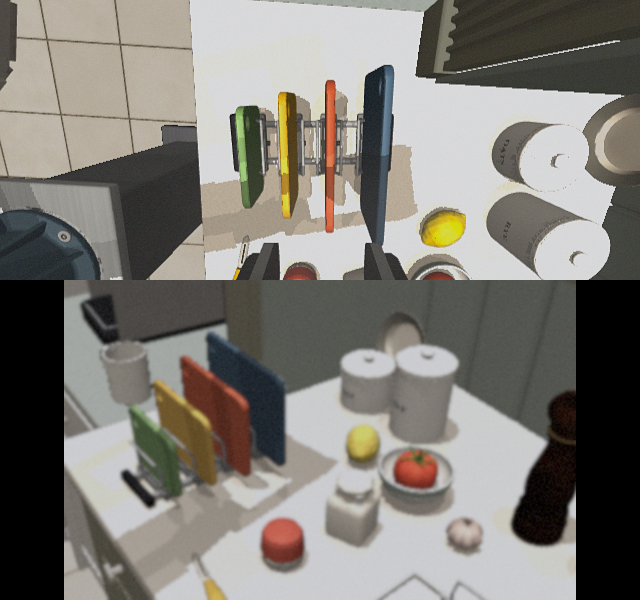

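All four stand upright in order, and the timer and jar are untouched. Quick numeric check of the centres from the top-edge ends: green (240,108)-(247,206), yellow (284,93)-(288,217), red (330,81)-(330,231), blue (390,67)-(381,240).

```bash
python3 - <<'E'
from h import *
np.set_printoptions(precision=4,suppress=True)
c=snap('wrist')
T={'s':[.4132,.2529],'m':[.47,.256],'l':[.525,.259],'xl':[.5825,.263]}
for n,uv in [('s',[(240,108),(247,206)]),('m',[(284,93),(288,217)]),('l',[(330,81),(330,231)]),('xl',[(390,67),(381,240)])]:
    P=ray(c,uv,.018+H[n]);d=P[1]-P[0];print(n,(P.mean(0)[:2]-T[n])*1000,np.linalg.norm(d),np.degrees(np.arctan2(d[0],-d[1])))
E
```

```text
s [ 1.9531 -5.6896] 0.12557691006784713 3.1785406727673458
m [ 0.8918 -1.3695] 0.15123816377865532 3.2904502506257947
l [-1.4529 -1.1078] 0.17480989266300115 3.8707943334526513
xl [0.7519 2.7275] 0.19086386960041607 3.952709370848453
```

All within 6 mm of the cradle middles. Handing in.

```bash
python3 -c "
from bench import ctrl
print(ctrl.hand_in())"
```

```text
the job is handed in; nothing more can be done
None
```

The job is handed in at about 49 s of 112 s (no verdict came back): all four boards stand upright and released in their cradles in size order, each measured within about 6 mm of centre, and the timer and jar were not touched.

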